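Roll the mill's grinding stone into its dock

TASK

Roll the red grinding stone on its rim along the table, straight ahead into the dock bay that it faces, until it stands home against the bay's back stop, upright and square, and leave it there. It must really roll all the way: do not lift it, drag it or let it fall flat. Leave the grey stone standing where it is.

Things in the scene. Friction and masses are not known exactly. Their poses are not given: they have to be found in the camera images.
- stone_red: Red grinding stone: solid hard disc, 90 mm diameter, 32 mm thick, 0.3 to 0.6 kg, steel hub on both faces, standing on its rim on the table. Origin at its centre, 45 mm up. y axis = disc axis, level; at the start z is up and x points the way to roll; both turn as it rolls. Pushed from behind at mid-height it rolls straight, and soon stops when let go from a slow push.
- stone_grey: Grey grinding stone of the same size, origin and axes, standing on its rim beside the red one (centres at least 100 mm apart) and facing the dock's other bay. It must not be moved.
- dock: Fixed aluminium dock, two bays side by side. Origin on the table midway between the rest spots; z up, x into the bays, y across. Home stones' centres: x 0, y +60 or -60 mm, z 45. Back stop: face at x = 45, 60 high. Side cheeks: 35 high, 64 apart inside, from x = -5 to the stop. Green floor marks, no step. The red stone starts 200 to 270 mm before one rest spot, in line to 5 mm and 2 degrees.
Mind the look-alikes: they are no part of the job. Several things look just like the stone_red: the one meant starts farthest to the robot's right.

How it is judged:
On the way, in this order (a step that is already met when the one before it is completed fails the run):
1. the red stone has rolled a good quarter turn, on the table (angle between stone_red's own z axis and vertical above 1.2 rad and height (world z) of stone_red below 0.06 m and angle between stone_red's own y axis and vertical between 1.31 and 1.83 rad), for 0.05 s.
2. the red stone has rolled on to about half a turn, on the table (angle between stone_red's own z axis and vertical above 2.8 rad and height (world z) of stone_red below 0.06 m and angle between stone_red's own y axis and vertical between 1.31 and 1.83 rad), for 0.02 s.
3. the red stone has rolled on past half a turn, on the table (angle between stone_red's own z axis and vertical below 2.6 rad and height (world z) of stone_red below 0.06 m and angle between stone_red's own y axis and vertical between 1.31 and 1.83 rad), for 0.05 s.
At the end, for the whole second after the job is handed in: The red stone rests on its rim on the table (axis level to 15 degrees) in the bay it faced, centre within 15 mm of the rest spot along the bay and 20 mm across, square to the dock within 15 degrees; the grey stone is still in front of the other bay (x of stone_red in the frame of dock between -0.015 and 0.01 m and ((y of stone_red in the frame of dock between 0.04 and 0.08 m and y of stone_grey in the frame of dock below 0 m) or (y of stone_red in the frame of dock between -0.08 and -0.04 m and y of stone_grey in the frame of dock above 0 m)) and angle between stone_red's own y axis and vertical between 1.31 and 1.83 rad and angle between the y axis of stone_red and the y axis of dock, either way round below 0.26 rad and height (world z) of stone_red below 0.055 m and linear speed of stone_red below 0.01 m/s and angular speed of stone_red below 0.2 rad/s); the robot touches nothing.
It fails at once if the red stone is lifted more than 15 mm off the table (height (world z) of stone_red above 0.06 m).
It fails at once if the red stone tips over by more than 30 degrees (angle between stone_red's own y axis and vertical below 1.05 rad or angle between stone_red's own y axis and vertical above 2.09 rad).
It fails at once if the grey stone is moved by more than 20 mm (distance of stone_grey from where it was at the start of the episode above 0.02 m).
It also fails if it takes over 40 s, if anything falls off the work surface, if the arm or the gripper's body presses on something with over 40 N, if the wrist force passes 120 N, or if a joint passes its speed limit or range.

ROBOT

A 7-joint arm with a two-finger parallel gripper is mounted at the origin on the work surface. World frame = base frame: x ahead of the robot, y to its left, z up, the work surface at z = 0. Lengths are in m, angles in rad, forces in N, time in s.
With the tool pointing down it reaches from about 0.4 to 0.85 m from the base axis. Payload 4.5 kg.
Tool frame: the origin (TCP) lies at the very end of the fingers, on their centre line; the grasp point (between the pads) lies 19 mm behind it (r.pinch_z is the distance from the TCP to the grasp point, in m); z points along the fingers, y is the line along which they close (so a half turn about z gives the same grasp; the last joint's range is limited). The gripper opens to 88 mm and grips with 3 to 60 N. Pads are 18 mm wide; open, the fingers measure 123 mm over their backs; the gripper's body (75 mm by 187 mm) begins 45 mm behind the grasp point.
Start: joints at [-1.314, 0.689, -0.195, 1.565, 0.157, 0.902, -0.215], TCP at [0.138, 0.61, 0.239] pointing down, gripper open.
Joint ranges: [-3.01, 3.01], [-0.46, 2.08], [-1.47, 1.51], [0.13, 2.56], [-1, 4.14], [0.04, 2.09], [-2.66, 2.66]. Speed limits (rad/s): [2.57, 2.57, 3.14, 3.14, 3.14, 3.14, 3.14].

INTERFACE

Orientations are given as a unit quaternion [x, y, z, w].
In Python, from plant import r, cams gives the robot as it stands.
- The arm moves only by the shell command python3 -m pendant 'ROWS' [FORCE]. ROWS is JSON, a list of rows, each a list of 3 entries, a list of its own where there are three numbers: the closure, from -1 (fully open) to 1 (shut), then the shift along the tool's x, y, z in mm, then the turn, a rotation vector about the tool's x, y, z in degrees. A call has 1 to 8 rows; each row shifts and turns the commanded pose from where the row before left it, along the tool's axes as they then stand; what a row does not reach is not made up. A row lasts 1/8 s, in which the tool goes at most 62.5 mm and 10.7 degrees, less where a joint would pass 70% of its speed; a pose out of reach is approached as far as the arm can. A call with a gripper value outside its range is refused whole. The fingers move at their own pace and stop on an object; FORCE is the grip in N (left out, the last holds). Time passes only in rows, so rows that do not move let the fingers close. It gives the time, the measured TCP pose, the force, the opening and the grip force at its end, in the units of the state.
- r.get_state(): the state, without advancing time (a new reading comes with each control period).
- cams.snapshot(name): name is "scene" or "top" or "wrist"; returns a dict with "img" (400x640x3 uint8, red, green, blue), "camera_matrix" (3x3 intrinsics, pixels), "D" ([k1, k2, p1, p2, k3] as OpenCV has them; the pictures are not rectified), "camera_from_world" (4x4, takes a point from world to camera coordinates); the wrist camera has in their place "tool_from_camera" (4x4, takes a point from camera to tool coordinates, whose origin is the TCP and whose axes are the flange's). Camera axes: x right, y up, looking along -z (the intrinsics and any distortion apply to the point x, -y, -z); pixel columns grow to the right and rows downward; lengths in m; the calibration is good to about 2 mm. A picture is of the moment at which its call begins: read the wrist's pose just before it. There is no depth.
- r.finish_job(): hands the job in; it is judged then, once.
The state is a dict: "clock": time; "q": joint angles; "qd": joint speeds; "joint_torque": joint torques, N m; "tool_pos": TCP position; "eef_rot": TCP orientation; "contact_force": force on the tool from outside, world axes, zero at the start; "moment": the same for the moment, N m; "opening": opening from 0.0 (shut) to 1.0 (fully open); "finger_force": force on a finger pad.
Only numpy, scipy, OpenCV 4.12 (cv2) and the standard library are available. Lean on these libraries where they do the work, as an engineer would, in place of code of your own. Each camera call takes 0.05 s, during which the arm holds its last target. There are 200 camera calls.

## Working session

There is one attempt and no reset: what is moved stays moved. The work goes in short steps, Python scripts to look and compute and a shell command to move; the robot and the scene stay as the last step left them, time stands still between calls to the robot, and variables do not carry over. Pictures are saved under pics/ and viewed, at most 10 in all, crops included, and the job is handed in when it is done.

```bash
mkdir -p pics; ls; python3 - <<'E'
from plant import r,cams
import cv2,numpy as np
for n in ("scene","top"):
    s=cams.snapshot(n); cv2.imwrite(f"pics/{n}0.png",s["img"][:,:,::-1]); np.savez(f"{n}0.npz",**s)
    M=s["camera_from_world"]; print(n,-M[:3,:3].T@M[:3,3], s["D"], s["camera_matrix"][0])
s=r.get_state(); print(s)
E
```

```text
pics
scene [0.78190225 0.46802654 0.44278325] [-0.03157244  0.          0.          0.          0.        ] [363.3584402    0.         316.81809615]
top [0.41918208 0.01757469 0.75197761] [-0.07790325  0.          0.          0.          0.        ] [414.42911478   0.         317.50477289]
{'clock': 0.1, 'q': array([-1.31419404,  0.68990694, -0.19453015,  1.56626655,  0.15729546,
        0.90250308, -0.21506664]), 'qd': array([-0.00022326, -0.00118702,  0.00099735, -0.00115098,  0.00121711,
       -0.00131038,  0.00060513]), 'joint_torque': array([-2.38497450e-03, -5.28502357e+01, -1.27136417e+00, -1.53836811e+01,
       -5.26227825e-02,  1.98534064e-03,  3.54099598e-05]), 'tool_pos': array([0.13800991, 0.60897103, 0.23797916]), 'eef_rot': array([ 1.11112248e-01,  9.93807503e-01, -8.45523839e-04, -3.68599562e-05]), 'contact_force': array([ 0.35456981, -0.38849481, -0.55064477]), 'moment': array([-0.01926617, -0.04136127,  0.01441386]), 'finger_force': 0.0, 'opening': 1.0000315199128302}
```

View pics/scene0.png

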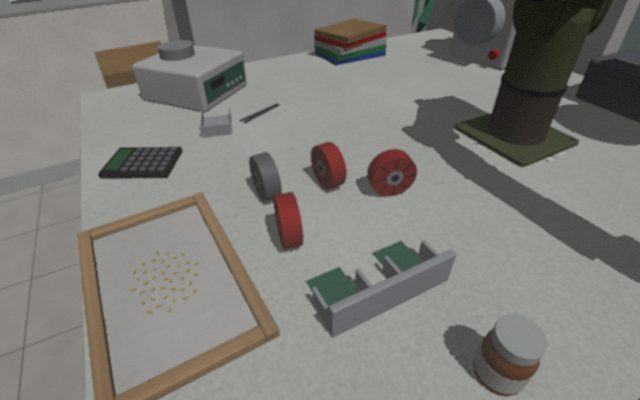

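View pics/top0.png

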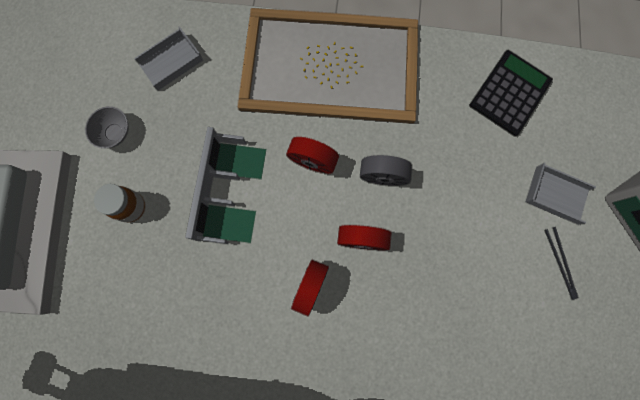

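Scene view: three red stones, at (328,165), (393,172) and (288,220), a grey one at (265,175), and the dock at (380,285). Top view: red stones at (364,237), (310,288) and (313,155), grey at (386,170), and bays at (238,160) and (228,223). World -y (the robot's right) is image right, so the red stone meant should be the one at top (364,237). It is farthest right and lines up with the lower bay. I'll check that with numbers and one enlarged crop.

```bash
cat > h.py <<'E'
import cv2,numpy as np
def ray(s,uv):
    p=cv2.undistortPoints(np.array(uv,float).reshape(-1,1,2),s["camera_matrix"],s["D"]).reshape(-1,2)
    M=s["camera_from_world"];R=M[:3,:3]
    d=np.c_[p[:,0],-p[:,1],-np.ones(len(p))]@R
    return -R.T@M[:3,3],d
def onplane(s,uv,z):
    c,d=ray(s,uv); return c+d*((z-c[2])/d[:,2])[:,None]
def blobs(img,kind):
    h=cv2.cvtColor(img,cv2.COLOR_RGB2HSV)
    if kind=="red": m=((h[...,0]<8)|(h[...,0]>172))&(h[...,1]>140)&(h[...,2]>50)
    if kind=="green": m=(h[...,0]>65)&(h[...,0]<95)&(h[...,1]>90)&(h[...,2]>40)
    m=m.astype(np.uint8)
    cs,_=cv2.findContours(m,cv2.RETR_EXTERNAL,cv2.CHAIN_APPROX_NONE)
    out=[]
    for c in cs:
        if cv2.contourArea(c)<200: continue
        hu=cv2.convexHull(c);mo=cv2.moments(hu);out.append((np.array([mo["m10"],mo["m01"]])/mo["m00"],hu,cv2.minAreaRect(c)))
    return out
E
python3 - <<'E'
from h import *
S={n:dict(np.load(n+"0.npz")) for n in("top","scene")}
for n in S:
    for k in("red","green"):
        for c,hu,mr in blobs(S[n]["img"],k):
            print(n,k,c.round(1),onplane(S[n],c,.045 if k=="red" else 0).round(4)[0],np.round(mr[0]+mr[1]+(mr[2],),1), onplane(S[n],cv2.boxPoints(mr),0.09 if k=="red" else 0)[:,:2].round(3).tolist())
cv2.imwrite("pics/crop.png",cv2.resize(S["top"]["img"][110:310,180:430,::-1],(750,600),interpolation=cv2.INTER_CUBIC))
E
```

```text
top red [309.3 287.7] [0.398  0.0302 0.045 ] [309.3 287.4  19.9  52.9  21.8] [[0.364, 0.055], [0.443, 0.034], [0.436, 0.004], [0.357, 0.025]]
top red [363.1 236.2] [ 0.495  -0.0494  0.045 ] [363.3 235.9  50.2  20.4   5.2] [[0.473, -0.006], [0.506, -0.005], [0.509, -0.086], [0.476, -0.086]]
top red [312.1 152.9] [0.6304 0.0564 0.045 ] [312.9 152.7  49.   24.7  21.8] [[0.608, 0.097], [0.649, 0.088], [0.627, 0.008], [0.586, 0.018]]
top green [237.3 224.7] [0.4911 0.1766 0.    ] [237.2 224.7  30.8  31.5   8.1] [[0.463, 0.205], [0.52, 0.206], [0.52, 0.149], [0.462, 0.148]]
top green [630.2 213.1] [ 0.6066 -0.5629  0.    ] [635.3 215.3  44.9  22.4  55.5] [[0.622, -0.528], [0.652, -0.567], [0.585, -0.62], [0.556, -0.58]]
top green [248.4 161.7] [0.6114 0.1756 0.    ] [248.1 161.9  29.8  30.6   9.5] [[0.583, 0.204], [0.642, 0.205], [0.64, 0.148], [0.581, 0.148]]
top green [525.1  71.2] [ 0.8721 -0.3458  0.    ] [525.1  71.1  43.6  13.6  33.2] [[0.879, -0.3], [0.908, -0.315], [0.865, -0.392], [0.838, -0.376]]
scene red [288.7 216. ] [0.6211 0.0489 0.045 ] [289.  216.1  45.8  19.7  77.7] [[0.639, 0.042], [0.609, 0.047], [0.639, 0.144], [0.665, 0.139]]
scene red [393. 160.] [ 0.3698 -0.0034  0.045 ] [392.9 159.8  19.8  33.8  85.2] [[0.427, 0.011], [0.367, 0.033], [0.406, 0.085], [0.461, 0.064]]
scene red [333.3 159.6] [ 0.473  -0.0625  0.045 ] [334.2 160.   38.2  15.7  65.1] [[0.508, -0.056], [0.472, -0.065], [0.506, 0.049], [0.537, 0.054]]
scene red [350.3  38.6] [-0.0108 -0.7749  0.045 ] [350.8  40.5  14.1  69.3  85.8] [[0.166, -0.724], [-0.081, -0.655], [0.019, -0.513], [0.238, -0.579]]
```

View pics/crop.png

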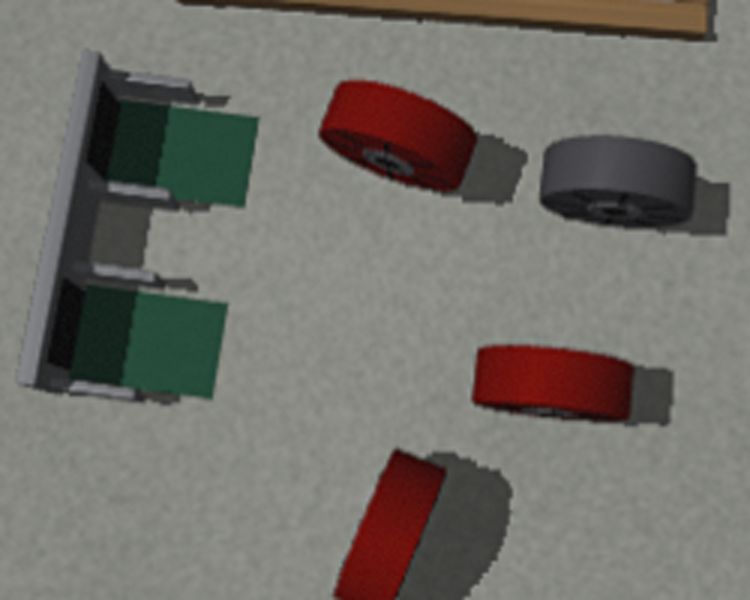

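The crop confirms it. The target is the stone at top (364,237), world about (0.493,-0.049), rim-on to the lower bay. The one at (310,288) has y=+0.03 and is askew, and the one at (313,155) has y=+0.056, so both are further left. Next I'll move over and turn.

```bash
python3 -m pendant '[[-1,[-48,-35,0],[0,0,0]],[-1,[-48,-35,0],[0,0,0]],[-1,[-48,-35,0],[0,0,0]],[-1,[-48,-35,0],[0,0,0]],[-1,[-48,-35,0],[0,0,0]],[-1,[-48,-35,0],[0,0,0]],[-1,[-48,-35,0],[0,0,0]],[-1,[-48,-35,0],[0,0,0]]]'
python3 -m pendant '[[1,[0,0,0],[0,0,9.7]],[1,[0,0,0],[0,0,9.7]],[1,[0,0,0],[0,0,9.7]],[1,[0,0,0],[0,0,9.7]],[1,[0,0,0],[0,0,9.7]],[1,[0,0,0],[0,0,9.7]],[1,[0,0,0],[0,0,9.7]],[1,[0,0,0],[0,0,9.7]]]' 20
python3 - <<'E'
from h import *
from scipy.spatial.transform import Rotation as R
from plant import r
s=dict(np.load("top0.npz"))
# crop->image /3 + offset ; inner top edge of stop, z=.06
e=np.array([[102,55],[42,385]])/3+[180,110]
print("stop top",onplane(s,e,.06).round(4))
# outer front corners of the green marks
print(onplane(s,np.array([[259,117],[245,207],[228,303],[212,399]])/3+[180,110],0).round(4))
for n in ("red",):
    c,hu,mr=[b for b in blobs(s["img"],n) if abs(b[0][0]-363)<5][0]
    p=hu.reshape(-1,2); t=p[np.abs(p[:,0]-363)<100]; 
    print(onplane(s,[[363,236]],.06), p.tolist())
S=r.get_state(); print(S["tool_pos"].round(4),R.from_quat(S["eef_rot"]).as_matrix().round(3),S["q"].round(2),S["clock"],S["opening"])
E
```

```text
clock: 1.1
tool_pos: [0.4517, 0.2501, 0.2385]
eef_rot: [0.111, 0.994, 0.0, -0.0]
contact_force: [0.8, -0.3, 0.3]
opening: 0.998
finger_force: 0.0
clock: 2.1
tool_pos: [0.4504, 0.2516, 0.2384]
eef_rot: [0.711, 0.703, -0.0, -0.0]
contact_force: [0.6, -0.1, 0.4]
opening: 0.117
finger_force: 0.0
stop top [[0.6489 0.234  0.06  ]
 [0.4529 0.2328 0.06  ]]
[[0.6404 0.1459 0.    ]
 [0.5816 0.1455 0.    ]
 [0.5205 0.1465 0.    ]
 [0.4613 0.1469 0.    ]]
[[ 0.49374875 -0.0478322   0.06      ]] [[356, 225], [367, 226], [374, 227], [379, 228], [383, 229], [386, 230], [388, 231], [388, 242], [387, 247], [386, 248], [384, 248], [340, 244], [338, 243], [338, 237], [339, 228], [340, 226], [345, 225]]
[0.4504 0.2516 0.2384] [[ 0.012  1.    -0.001]
 [ 1.    -0.012 -0.   ]
 [-0.    -0.001 -1.   ]] [-0.7   0.55  0.16  1.9  -0.13  0.7  -0.48] 2.1 0.11710679690797104
```

```bash
python3 -m pendant '[[1,[-51.5,6,0],[0,0,0]],[1,[-51.5,6,0],[0,0,0]],[1,[-51.5,6,0],[0,0,0]],[1,[-51.5,6,0],[0,0,0]],[1,[-51.5,6,0],[0,0,0]],[1,[-51.5,6,0],[0,0,0]],[1,[-51.5,6,0],[0,0,0]],[1,[-51.5,6,0],[0,0,0]]]'
python3 -m pendant '[[1,[0,0,30],[0,0,0]],[1,[0,0,10],[0,0,0]],[1,[0,0,0],[0,0,0]]]'
python3 - <<'E'
from h import *
from plant import r,cams
S=r.get_state();print(S["tool_pos"].round(4),S["eef_rot"].round(4))
a=cams.snapshot("wrist");b=cams.snapshot("top");np.savez("w1.npz",**a);np.savez("t1.npz",**b)
print(a["tool_from_camera"].round(3))
im=np.vstack([cv2.resize(x["img"],(480,300)) for x in(a,b)]);cv2.imwrite("pics/wt1.png",im[:,:,::-1])
E
```

```text
clock: 3.1
tool_pos: [0.496, -0.1621, 0.2385]
eef_rot: [0.709, 0.705, 0.0, -0.0]
contact_force: [1.3, -0.3, 0.5]
opening: 0.005
finger_force: 0.0
clock: 3.48
tool_pos: [0.4956, -0.1595, 0.1981]
eef_rot: [0.709, 0.705, -0.0, -0.001]
contact_force: [0.8, -1.2, 0.6]
opening: 0.006
finger_force: 0.0
[ 0.4956 -0.1595  0.1981] [ 7.088e-01  7.054e-01 -3.000e-04 -1.100e-03]
[[ 0.     0.964  0.267  0.068]
 [ 1.    -0.     0.    -0.001]
 [ 0.     0.267 -0.964 -0.146]
 [ 0.     0.     0.     1.   ]]
```

View pics/wt1.png

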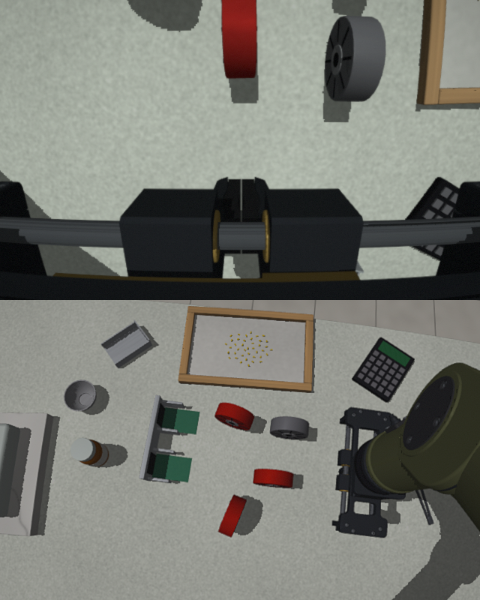

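The wrist picture shows the red stone dead ahead of the closed fingers, spanning columns 222-257 of 480 with its rear at row 77. Grey is clear to the right at (355,58). The top view shows the gripper right of the stone and square to the dock. Next I'll measure the stone's centre line from the wrist view.

```bash
cat >> h.py <<'E'
from scipy.spatial.transform import Rotation as R
def wristcam(a,S):
    T=np.eye(4);T[:3,:3]=R.from_quat(S["eef_rot"]).as_matrix();T[:3,3]=S["tool_pos"]
    a["camera_from_world"]=np.linalg.inv(T@a["tool_from_camera"]);return a
def midline(a,z=.07):
    h=cv2.cvtColor(a["img"],cv2.COLOR_RGB2HSV)
    m=(((h[...,0]<8)|(h[...,0]>172))&(h[...,1]>140)&(h[...,2]>40)).astype(np.uint8)
    n,l,st,ce=cv2.connectedComponentsWithStats(m)
    k=[i for i in range(1,n) if st[i,4]>500]; i=min(k,key=lambda i:abs(ce[i,0]-320))
    rows=np.arange(st[i,1]+2,st[i,1]+st[i,3]-4);L=[np.where(l[v]==i)[0] for v in rows]
    uv=np.array([[(x.min()+x.max())/2,v] for x,v in zip(L,rows)])
    P=onplane(a,uv,z);f=np.polyfit(P[:,1],P[:,0],1)
    print("cols",L[0][[0,-1]],L[-1][[0,-1]],"rows",rows[[0,-1]],"mid x top/bot",P[0].round(4),P[-1].round(4),"slope deg",np.degrees(np.arctan(f[0])))
    return f
E
python3 - <<'E'
from h import *
S=dict(tool_pos=[0.4956,-0.1595,0.1981],eef_rot=[.7088,.7054,-.0003,-.0011])
a=wristcam(dict(np.load("w1.npz")),S)
for z in(.05,.08): midline(a,z)
E
```

```text
cols [296 340] [302 339] rows [ 2 99] mid x top/bot [ 0.4926 -0.0168  0.05  ] [ 0.4942 -0.09    0.05  ] slope deg -1.128710653624201
cols [296 340] [302 339] rows [ 2 99] mid x top/bot [ 0.4929 -0.0244  0.08  ] [ 0.4943 -0.0901  0.08  ] slope deg -1.1287106536242388
```

```bash
python3 -m pendant '[[1,[0,-2,30],[0,0,-1]],[1,[0,0,35],[0,0,0]],[1,[0,0,35],[0,0,0]],[1,[0,0,30],[0,0,0]],[1,[0,0,20],[0,0,0]],[1,[0,0,12],[0,0,0]],[1,[0,0,0],[0,0,0]],[1,[0,0,0],[0,0,0]]]'
```

```text
clock: 4.58
tool_pos: [0.4948, -0.1607, 0.0375]
eef_rot: [0.703, 0.711, 0.0, 0.001]
contact_force: [-0.5, 0.2, 0.5]
opening: 0.006
finger_force: 0.0
```

```bash
python3 -m pendant '[[1,[15,-1,1.5],[0,0,0]],[1,[15,0,0],[0,0,0]],[1,[12,0,0],[0,0,0]],[1,[7,0,0],[0,0,0]],[1,[4,0,0],[0,0,0]],[1,[4,0,0],[0,0,0]],[1,[4,0,0],[0,0,0]],[1,[5,0,0],[0,0,0]]]'
python3 - <<'E'
from h import *
from plant import r,cams
S=r.get_state();a=cams.snapshot("wrist");b=cams.snapshot("top")
print(S["tool_pos"].round(4),S["contact_force"].round(2))
im=np.vstack([cv2.resize(a["img"],(480,300)),cv2.resize(b["img"][100:330,180:548],(480,300))]);cv2.imwrite("pics/wt2.png",im[:,:,::-1])
E
```

```text
clock: 5.58
tool_pos: [0.4924, -0.0948, 0.0352]
eef_rot: [0.703, 0.711, -0.0, 0.0]
contact_force: [-0.3, -0.8, 0.9]
opening: 0.004
finger_force: 0.1
[ 0.4924 -0.0948  0.0352] [-0.28 -0.78  0.88]
```

View pics/wt2.png

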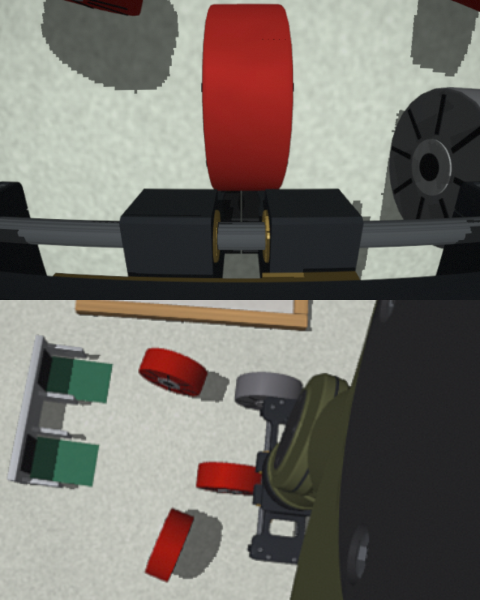

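The stone sits against the closed fingers and is centred to within about 2 mm (columns 203-292, finger seam at 241). The gripper end clears grey at (430,165). Continuing the slow push.

```bash
python3 -m pendant '[[1,[5,0,0],[0,0,0]],[1,[5,0,0],[0,0,0]],[1,[5,0,0],[0,0,0]],[1,[5,0,0],[0,0,0]],[1,[5,0,0],[0,0,0]],[1,[5,0,0],[0,0,0]],[1,[5,0,0],[0,0,0]],[1,[5,0,0],[0,0,0]]]'
python3 - <<'E'
from h import *
from plant import r,cams
S=r.get_state();a=wristcam(cams.snapshot("wrist"),S);midline(a)
cv2.imwrite("pics/w3.png",a["img"][:,:,::-1])
E
```

```text
clock: 6.68
tool_pos: [0.4919, -0.0543, 0.0352]
eef_rot: [0.703, 0.711, 0.0, -0.0]
contact_force: [-0.3, -0.2, 0.1]
opening: 0.004
finger_force: 0.1
cols [280 375] [285 371] rows [  8 250] mid x top/bot [0.4918 0.0406 0.07  ] [ 0.4932 -0.0354  0.07  ] slope deg -0.8876960098789607
```

View pics/w3.png

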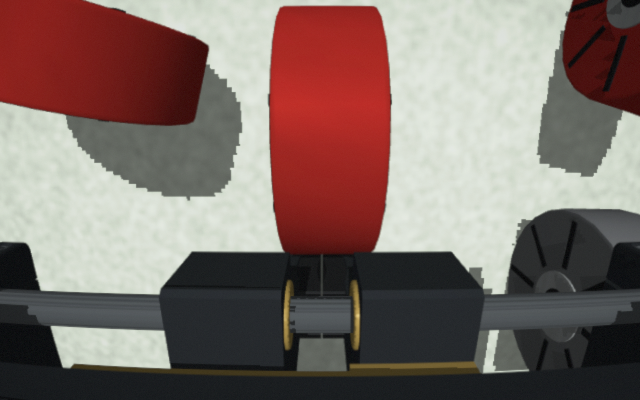

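The red stone (columns 270-390) stays upright, centred and in contact, with its heading off by under 1°. Both look-alikes (left at 150,60 and right at 610,40) are off its lane. Continuing.

```bash
python3 -m pendant '[[1,[5,0,0],[0,0,0]],[1,[5,0,0],[0,0,0]],[1,[5,0,0],[0,0,0]],[1,[5,0,0],[0,0,0]],[1,[5,0,0],[0,0,0]],[1,[5,0,0],[0,0,0]],[1,[5,0,0],[0,0,0]],[1,[5,0,0],[0,0,0]]]'
python3 -m pendant '[[1,[5,0,0],[0,0,0]],[1,[5,0,0],[0,0,0]],[1,[5,0,0],[0,0,0]],[1,[5,0,0],[0,0,0]],[1,[5,0,0],[0,0,0]],[1,[5,0,0],[0,0,0]],[1,[5,0,0],[0,0,0]],[1,[5,0,0],[0,0,0]]]'
python3 - <<'E'
from h import *
from plant import r,cams
S=r.get_state();a=wristcam(cams.snapshot("wrist"),S);midline(a)
cv2.imwrite("pics/w4.png",a["img"][:,:,::-1])
E
```

```text
clock: 7.72
tool_pos: [0.4915, -0.0143, 0.0352]
eef_rot: [0.703, 0.711, 0.0, -0.0]
contact_force: [-0.2, -0.4, -0.1]
opening: 0.004
finger_force: 0.1
clock: 8.72
tool_pos: [0.491, 0.0257, 0.0352]
eef_rot: [0.703, 0.711, 0.0, -0.0]
contact_force: [-0.7, 0.2, -0.1]
opening: 0.003
finger_force: 0.1
cols [280 374] [284 370] rows [  8 250] mid x top/bot [0.4908 0.1206 0.07  ] [0.4919 0.0446 0.07  ] slope deg -0.8568353242259872
```

View pics/w4.png

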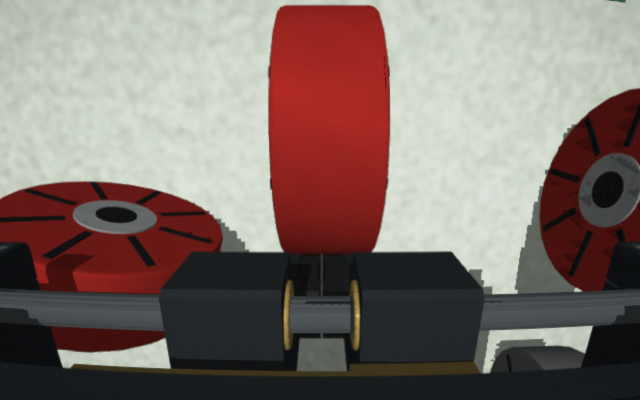

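Notches on the side rims have moved (now at rows 73 and 183), so the stone is rolling. It is still centred, and the look-alikes on both sides pass under or beside the gripper with no force. Continuing.

```bash
python3 -m pendant '[[1,[5,0,0],[0,0,0]],[1,[5,0,0],[0,0,0]],[1,[5,0,0],[0,0,0]],[1,[5,0,0],[0,0,0]],[1,[5,0,0],[0,0,0]],[1,[5,0,0],[0,0,0]],[1,[5,0,0],[0,0,0]],[1,[5,0,0],[0,0,0]]]'
python3 -m pendant '[[1,[5,0,0],[0,0,0]],[1,[5,0,0],[0,0,0]],[1,[5,0,0],[0,0,0]],[1,[5,0,0],[0,0,0]],[1,[5,0,0],[0,0,0]],[1,[5,0,0],[0,0,0]],[1,[5,0,0],[0,0,0]],[1,[5,0,0],[0,0,0]]]'
python3 - <<'E'
from h import *
from plant import r,cams
S=r.get_state();a=wristcam(cams.snapshot("wrist"),S);midline(a)
cv2.imwrite("pics/w5.png",a["img"][:,:,::-1])
E
```

```text
clock: 9.78
tool_pos: [0.4906, 0.0657, 0.0352]
eef_rot: [0.703, 0.711, 0.0, -0.0]
contact_force: [-0.2, -0.5, 0.9]
opening: 0.011
finger_force: 0.1
clock: 10.78
tool_pos: [0.4902, 0.1057, 0.0352]
eef_rot: [0.703, 0.711, 0.0, -0.0]
contact_force: [0.3, 0.3, -0.1]
opening: 0.003
finger_force: 0.1
cols [280 373] [283 371] rows [  7 249] mid x top/bot [0.4898 0.2008 0.07  ] [0.4911 0.1249 0.07  ] slope deg -0.8636568407098248
```

View pics/w5.png

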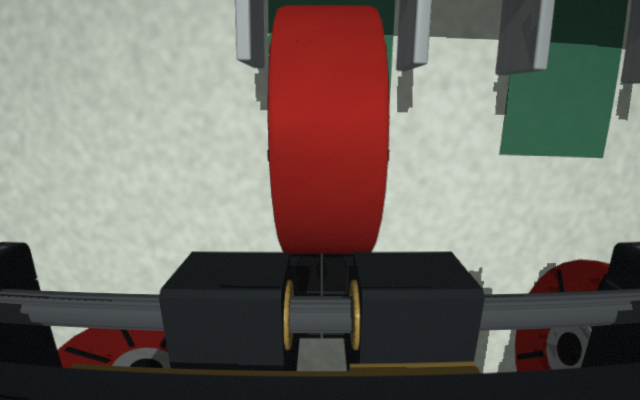

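The stone is entering centred between the cheeks (inner edges near columns 265 and 400), with about 28 mm to go. I'll ease it home.

```bash
python3 -m pendant '[[1,[5,0,0],[0,0,0]],[1,[5,0,0],[0,0,0]],[1,[5,0,0],[0,0,0]],[1,[4,0,0],[0,0,0]],[1,[3,0,0],[0,0,0]],[1,[2,0,0],[0,0,0]],[1,[1,0,0],[0,0,0]],[1,[0,0,0],[0,0,0]]]'
python3 -m pendant '[[1,[1,0,0],[0,0,0]],[1,[1,0,0],[0,0,0]],[1,[1,0,0],[0,0,0]],[1,[0,0,0],[0,0,0]]]'
```

```text
clock: 11.82
tool_pos: [0.4899, 0.1303, 0.0352]
eef_rot: [0.703, 0.711, 0.0, 0.0]
contact_force: [-0.5, 0.5, 0.0]
opening: 0.003
finger_force: 0.0
clock: 12.32
tool_pos: [0.4898, 0.1335, 0.0352]
eef_rot: [0.703, 0.711, 0.0, -0.0]
contact_force: [0.2, -0.3, -1.1]
opening: 0.004
finger_force: 0.0
```

```bash
python3 -m pendant '[[1,[1,0,0],[0,0,0]],[1,[1,0,0],[0,0,0]],[1,[0,0,0],[0,0,0]]]'; python3 -m pendant '[[1,[1,0,0],[0,0,0]],[1,[1,0,0],[0,0,0]],[1,[0,0,0],[0,0,0]]]'
python3 - <<'E'
from h import *
from plant import r,cams
S=r.get_state();a=wristcam(cams.snapshot("wrist"),S);midline(a)
cv2.imwrite("pics/w6.png",a["img"][:,:,::-1])
E
```

```text
clock: 12.7
tool_pos: [0.4898, 0.1355, 0.0352]
eef_rot: [0.703, 0.711, 0.0, -0.0]
contact_force: [0.1, -0.7, -0.4]
opening: 0.005
finger_force: 0.0
clock: 13.08
tool_pos: [0.4898, 0.1375, 0.0352]
eef_rot: [0.703, 0.711, 0.0, -0.0]
contact_force: [0.1, 0.3, 0.4]
opening: 0.006
finger_force: 0.0
cols [279 373] [283 370] rows [  5 248] mid x top/bot [0.4893 0.2332 0.07  ] [0.4905 0.1571 0.07  ] slope deg -0.8020115486678359
```

View pics/w6.png

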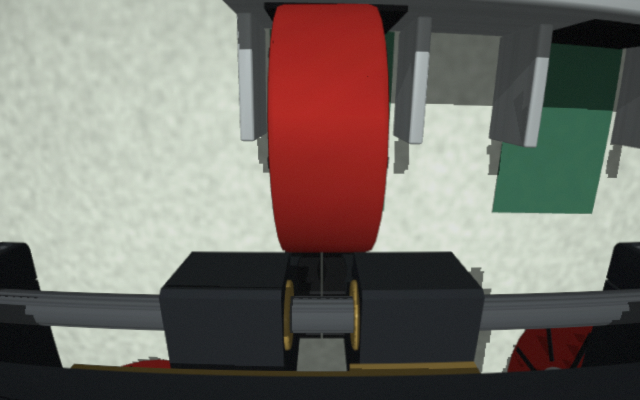

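The stone is upright between the cheeks with its front at the stop edge (row 5) and no contact force yet. I'll keep creeping in until the force rises.

```bash
for i in 1; do python3 -m pendant '[[1,[1,0,0],[0,0,0]],[1,[1,0,0],[0,0,0]],[1,[0,0,0],[0,0,0]]]'|grep -E "tool_pos|contact"; done; python3 -m pendant '[[1,[1,0,0],[0,0,0]],[1,[0,0,0],[0,0,0]]]'|grep -E "tool_pos|contact";  python3 -m pendant '[[1,[1,0,0],[0,0,0]],[1,[0,0,0],[0,0,0]]]'|grep -E "tool_pos|contact"
```

```text
tool_pos: [0.4897, 0.1385, 0.0352]
contact_force: [0.3, -2.7, 0.5]
tool_pos: [0.4896, 0.1386, 0.0352]
contact_force: [-0.5, -5.4, 1.7]
tool_pos: [0.4895, 0.1387, 0.0353]
contact_force: [0.9, -6.9, 2.8]
```

Force is up to 7 N, so the stone is home against the stop. Backing straight off.

```bash
python3 -m pendant '[[1,[-2,0,0],[0,0,0]],[1,[-2,0,0],[0,0,0]],[1,[-4,0,0],[0,0,0]],[1,[-8,0,0],[0,0,0]],[1,[-15,0,0],[0,0,0]],[1,[-15,0,0],[0,0,0]],[1,[-10,0,0],[0,0,0]],[1,[0,0,0],[0,0,0]]]'
python3 -m pendant '[[1,[0,0,-30],[0,0,0]],[1,[0,0,-40],[0,0,0]],[1,[0,0,-40],[0,0,0]],[1,[-40,0,-20],[0,0,0]],[1,[-50,0,0],[0,0,0]],[1,[-50,0,0],[0,0,0]],[1,[0,0,0],[0,0,0]],[1,[0,0,0],[0,0,0]]]'
python3 - <<'E'
from h import *
from plant import r,cams
S=r.get_state()
b=cams.snapshot("top");a=cams.snapshot("scene")
for c,hu,mr in blobs(b["img"],"red"): print(c.round(1),onplane(b,c,.045).round(4),np.round(mr[1],1))
im=np.vstack([cv2.resize(a["img"][80:380,160:480],(480,300)),cv2.resize(b["img"][100:330,140:508],(480,300))]);cv2.imwrite("pics/end.png",im[:,:,::-1])
E
```

```text
clock: 15.0
tool_pos: [0.4904, 0.0839, 0.0352]
eef_rot: [0.704, 0.71, -0.0, 0.0]
contact_force: [0.1, -0.5, 0.4]
opening: 0.007
finger_force: 0.0
clock: 16.0
tool_pos: [0.4919, -0.0536, 0.1651]
eef_rot: [0.703, 0.711, 0.0, -0.0]
contact_force: [0.8, 0.7, 0.1]
opening: 0.007
finger_force: 0.0
[309.4 287.5] [[0.3983 0.03   0.045 ]] [19.9 52.9]
[222.9 220.4] [[0.4908 0.1931 0.045 ]] [52.8 22.5]
[312.4 154.4] [[0.6277 0.0555 0.045 ]] [49.5 28.2]
```

View pics/end.png

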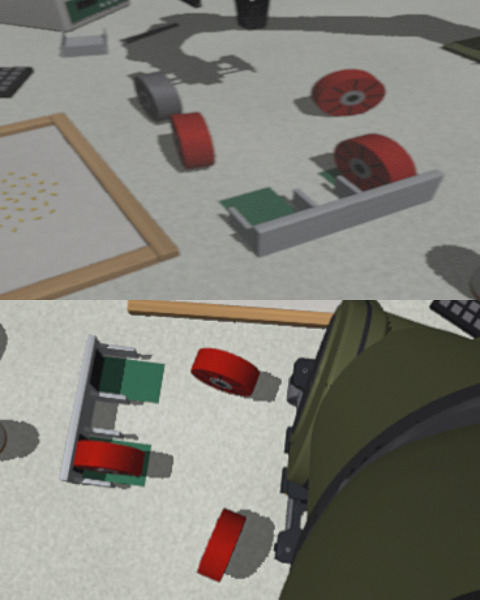

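The red stone stands upright and square against the back stop in the lower bay, at (110,457) in the top crop. Grey still stands at (158,97) in the scene crop, and the arm is clear.

```bash
python3 -c "
from plant import r
print(r.finish_job())"
```

```text
the job is handed in; nothing more can be done
None
```

I rolled the red stone into the bay it faced, and it stands upright and square against the back stop. The grey stone is still standing in place, the arm is clear, and the job is handed in (no verdict was returned).

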